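Seat the check thermometer in the dry-block heater's clear well

TASK

Take the stem thermometer out of its stand and push it down a thermometer well of the dry-block heater until you feel it bottom firmly. Someone has left a short-tube spacer down one of the two wells: if the stem bottoms with its black immersion ring still standing above the block's top, draw it out and use the other well. Never bear on the tip with more than 25 N, do not disturb the bottle, jar or basin, and leave the thermometer standing bottomed in the clear well, its ring below the block's top, let go.

Things in the scene. Friction and masses are not known exactly. Their poses are not given: they have to be found in the camera images.
- probe_grip (a point): Stem thermometer, loose, about 90 g, upright in its stand at the start: steel stem 8 mm diameter with a rounded tip, above it a grey round handle 24 mm diameter, 60 mm tall (155 mm over all). This point is the centre of the handle, on the axis, 125 mm above the tip; z points up along the stem. The handle begins 95 mm above the tip and may be gripped at any yaw.
- probe_tip (a point): The very end of the thermometer's stem, on its axis.
- probe_ring (a point): The immersion ring: the middle of a 2 mm high black band round the stem, 58 mm above the tip. Bottomed in the clear well it is 4 to 11 mm below the block's top, out of sight; on the spacer it stands 10 to 20 mm above it.
- stand_mouth (a point): Fixed probe stand: white block 56 x 56 x 60 mm on a 75 mm square dark foot plate; this point is the centre of its hole's mouth, on its top face 60 mm above the table. Hole 11 mm diameter, the tip stands 55 mm down it, loose.
- heater: Fixed dry-block heater, cold, about 205 x 180 x 100 mm: pale housing, key panel sloping down on its -x side, bare aluminium block 80 x 130 mm with its top 100 mm above the table. Origin on the table, 2 mm behind the line of the two thermometer wells; z up, x away from the panel, y to the left well. Small tube wells, some with vials 14 mm proud of the block, lie 24 to 47 mm behind that line.
- left_mouth (a point): Centre of the mouth of the left thermometer well (heater x -2, y +32 mm), level with the block's top: upright bore 10 mm diameter with a black rubber lip round it, in the row nearest the panel. 8 mm down a rubber bush grips the stem, which slides through with a steady drag of 4 to 8 N and does not sink by its own weight. The bottom is hard. Which well holds the spacer differs each time.
- right_mouth (a point): Centre of the mouth of the right thermometer well (heater x -2, y -32 mm), made like the left one. One of the two wells is clear (62 to 69 mm deep), the other holds the spacer (38 to 48 mm deep below the block's top).
- saline_mid (a point): Bystander: clear plastic bottle, upright, loose, 72 mm diameter, 170 mm tall; point half-way up its axis.
- jar_mid (a point): Bystander: glass jar with steel cap, upright, loose, 68 mm diameter, 85 mm tall; point half-way up its axis.
- basin: Bystander: small round steel basin, loose, 120 mm across the rim, 40 mm high; origin under its centre on the table.
- bp_case: Bystander: fixed grey metal blood-pressure case, 105 x 330 x 55 mm, its lid raised on the +x side to about 155 mm; origin on the table under its centre.

How it is judged (in metres and radians):
On the way, in this order (a step that is already met when the one before it is completed fails the run):
1. the thermometer is lifted clear of its stand (height (world z) of probe_tip above 0.065 m and horizontal distance between probe_tip and stand_mouth above 0.06 m), for 0.1 s.
2. the tip is pressed on the floor of the clear well with more than 2 N (horizontal distance between probe_tip and well_floor_c0 below 0.004 m and distance between probe_tip and well_floor_c0 below 0.0175 m and contact force between probe and well_floor_c0 above 2 N), for 0.1 s.
At the end, for the whole second after the job is handed in: The thermometer stands released and at rest in the clear well, within 9 degrees of upright, its tip within about 2.5 mm of the well's floor and its ring below the block's top (horizontal distance between probe_tip and well_floor_c0 below 0.004 m and distance between probe_tip and well_floor_c0 below 0.0175 m and z of probe_ring in the frame of left_mouth below -0.001 m and angle between probe_grip's own z axis and vertical below 0.15 rad and linear speed of probe below 0.02 m/s and contact force between the fingers and probe below 0.1 N); the robot touches nothing.
It fails at once if the tip is borne on with more than 25 N, on a well's bottom or on the block's top (contact force between probe and well_floor_c0 above 25 N or contact force between probe and well_spacer_c0 above 25 N or contact force between probe and heater above 25 N).
It fails at once if the bottle, jar or basin is disturbed (moved by more than 15 mm) (distance of any of saline_mid, jar_mid, basin from where it was at the start of the episode above 0.015 m).
It also fails if it takes over 69 s, if anything falls off the work surface, if the arm or the gripper's body presses on something with over 40 N, if the wrist force passes 120 N, or if a joint passes its speed limit or range.

ROBOT

A 7-joint arm with a two-finger parallel gripper is mounted at the origin on the work surface. World frame = base frame: x ahead of the robot, y to its left, z up, the work surface at z = 0. Lengths are in m, angles in degrees, forces in N, time in s.
With the tool pointing down it reaches from about 0.4 to 0.85 m from the base axis. Payload 4.5 kg.
Tool frame: the origin (TCP) lies midway between the tips of the shut fingers; the grasp point (between the pads) lies manip.hold_point_z behind it (manip.hold_point_z is the distance from the TCP to the grasp point, in m); z points along the fingers, x is the direction in which the jaws open and shut, and the axes are right-handed (so a half turn about z gives the same grasp; the last joint's range is limited). The gripper opens to 88 mm and grips with 3 to 60 N. Pads are 18 mm wide; open, the fingers measure 123 mm over their backs; the gripper's body (75 mm by 187 mm) begins 45 mm behind the grasp point.
Start: joints at [76.192, 39.483, -11.15, 89.685, 9.013, 51.709, -12.324], TCP at [0.17, -0.602, 0.218] pointing down, gripper open.
Joint ranges: [-172.22, 172.22], [-26.19, 119.32], [-84.43, 86.54], [7.71, 146.69], [-57.33, 237.33], [2.42, 119.75], [-152.13, 152.13]. Speed limits (degrees/s): [147.25, 147.25, 180, 180, 180, 180, 180].

INTERFACE

Orientations are given as a 3x3 rotation matrix whose columns are the frame's x, y, z axes.
In Python, from rig import manip, camera, camera_model gives the robot as it stands.
- The arm moves only by the tool carry_out, never from a script. Its argument "motion" is one flat list of numbers, 5 for each row, row after row: the shift along the tool's x, y, z in m, then the turn about the tool's z in rad, then the opening, from -1 (shut) to 1 (fully open), so that 0 is half open. A call has 1 to 5 rows; each row shifts and turns the commanded pose from where the row before left it, along the tool's axes as they then stand; what a row does not reach is not made up. A row lasts 1/12 s, in which the tool goes at most 41.7 mm and 7.16 degrees, less where a joint would pass 70% of its speed; a pose out of reach is approached as far as the arm can. A call is refused whole if a number of a shift passes 0.0417 or a number of a turn 0.125, either way. A call with a gripper value outside its range is refused whole. The fingers move at their own pace and stop on an object; "force" is the grip in N (left out, the last holds). Time passes only in rows, so rows that do not move let the fingers close. It gives the time, the measured TCP pose, the force and the opening at its end, in the units of the state.
- manip.get_state(): the state, without advancing time (a new reading comes with each control period).
- camera(name): name is "side" or "top" or "wrist"; returns the picture (420x560x3 uint8, red, green, blue); there is no depth.
- camera_model(name): a dict with "mtx" (3x3 intrinsics, pixels), "k1" (the pictures are not rectified: a ray, as slopes to the right and down, at radius r is drawn at 1 + k1 r^2 times it, then the intrinsics apply), "position" and "orientation" of the camera in the world; the wrist camera has in their place "hand_eye" (4x4, takes a point from camera to tool coordinates, whose origin is the TCP and whose axes are the tool frame's). Camera axes: x right, y up, looking along -z (the intrinsics and any distortion apply to the point x, -y, -z); pixel columns grow to the right and rows downward; lengths in m; the calibration is good to about 2 mm. A picture is of the moment at which its call begins: read the wrist's pose just before it. camera_model takes no time and is no camera call.
- manip.close_job(): hands the job in, once; it reports no verdict.
The state is a dict: "t": time; "q": joint angles; "joint_velocities": joint speeds; "tau": joint torques, N m; "tcp_pos": TCP position; "orientation": TCP orientation; "contact_force": force on the tool from outside, world axes, zero at the start; "ft_torque": the same for the moment, N m; "grip_width": finger opening in m.
Only numpy, scipy, OpenCV 4.12 (cv2) and the standard library are available. Lean on these libraries where they do the work, as an engineer would, in place of code of your own. Each camera call takes 0.05 s, during which the arm holds its last target. There are 200 camera calls.

## Working session

There is one attempt and no reset: what is moved stays moved. The work goes in short steps, Python scripts to look and compute and a tool call to move; the robot and the scene stay as the last step left them, time stands still between calls to the robot, and variables do not carry over. Pictures are saved under pics/ and viewed, about 8 in all and at most 12, crops included, and the job is handed in when it is done.

Besides the shell and the picture viewer there is one more tool, called in YAML: its name, and indented under it one key for each argument. carry_out: Moves the arm, as the interface text tells. Its arguments: {"type":"object","properties":{"motion":{"type":"array"},"force":{"type":"number"}},"required":["motion"]}

```bash
ls; mkdir -p pics; python3 - <<'E'
from rig import manip,camera,camera_model
import cv2,numpy as np
s=manip.get_state();print(s['t'],s['tcp_pos'],s['orientation'],s['grip_width'],manip.hold_point_z)
for n in('side','top'):
    im=camera(n);cv2.imwrite(f'pics/{n}0.png',im[:,:,::-1]);m=camera_model(n);print(n,m)
print(camera_model('wrist'))
a=cv2.imread('pics/side0.png');b=cv2.imread('pics/top0.png')
E
```

```text
pics
0.0 [ 0.16933924 -0.60091891  0.21731009] [[ 2.71414170e-01 -9.62462416e-01 -6.67529303e-04]
 [-9.62460876e-01 -2.71414936e-01  1.73070304e-03]
 [-1.84691405e-03  1.72733510e-04 -9.99998280e-01]] 0.08817412550562706 0.0187
side {'mtx': array([[457.53454547,   0.        , 269.1504335 ],
       [  0.        , 457.53454547, 218.4594418 ],
       [  0.        ,   0.        ,   1.        ]]), 'k1': -0.09599490942103997, 'position': array([ 0.39709655, -1.06547534,  0.81912028]), 'orientation': array([[ 0.97441466,  0.12973132, -0.18353704],
       [-0.22452907,  0.52503449, -0.82092964],
       [-0.01013701,  0.84113528,  0.54072976]])}
top {'mtx': array([[432.77206071,   0.        , 278.45231712],
       [  0.        , 432.77206071, 210.5129492 ],
       [  0.        ,   0.        ,   1.        ]]), 'k1': -0.024005298097732126, 'position': array([0.50704363, 0.00315499, 1.24826095]), 'orientation': array([[-0.00425775,  0.99380964, -0.11101476],
       [-0.99986877, -0.00249564,  0.01600693],
       [ 0.01563078,  0.11106835,  0.99368984]])}
{'mtx': array([[345.44250098,   0.        , 279.40303628],
       [  0.        , 345.44250098, 213.57393128],
       [  0.        ,   0.        ,   1.        ]]), 'k1': -0.06833355951409283, 'hand_eye': array([[ 9.99998257e-01, -8.09435310e-04,  1.68273403e-03,
        -6.39424242e-04],
       [-3.33010549e-04, -9.64022677e-01, -2.65819802e-01,
        -6.95537710e-02],
       [ 1.83735770e-03,  2.65818778e-01, -9.64021266e-01,
        -1.66863912e-01],
       [ 0.00000000e+00,  0.00000000e+00,  0.00000000e+00,
         1.00000000e+00]])}
```

View pics/top0.png

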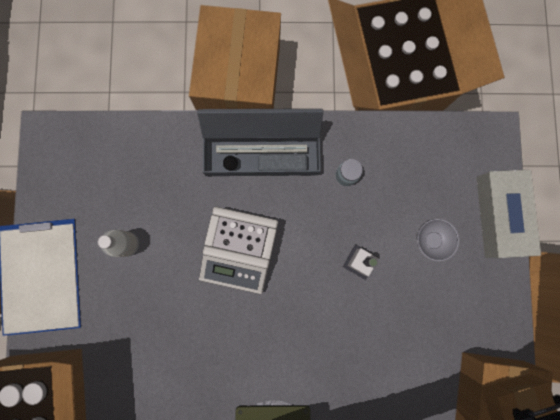

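View pics/side0.png

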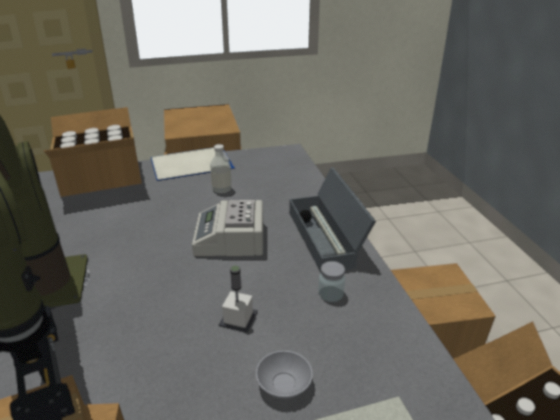

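```bash
cat > h.py <<'E'
import numpy as np,cv2
from rig import manip,camera,camera_model
def pose(n,s=None):
    m=camera_model(n)
    if n=='wrist':
        s=s or manip.get_state();H=m['hand_eye'];R=np.array(s['orientation'])
        return m,R@H[:3,:3],R@H[:3,3]+s['tcp_pos']
    return m,m['orientation'],m['position']
def ray(n,u,v,s=None):
    m,R,p=pose(n,s);K=m['mtx'];d=np.array([(u-K[0,2])/K[0,0],(v-K[1,2])/K[1,1]]);x=d.copy()
    for _ in range(20):x=d/(1+m['k1']*(x@x))
    return p,R@np.array([x[0],-x[1],-1])
def onz(n,u,v,z,s=None):
    p,d=ray(n,u,v,s);return p+d*(z-p[2])/d[2]
def proj(n,P,s=None):
    m,R,p=pose(n,s);c=R.T@(np.array(P)-p);x=np.array([c[0],-c[1]])/-c[2];x=x*(1+m['k1']*(x@x));return m['mtx'][:2,:2]@x+m['mtx'][:2,2]
def tri(a,b):
    (p,d),(q,e)=a,b;t=np.linalg.lstsq(np.c_[d,-e],q-p,rcond=None)[0];A=p+d*t[0];B=q+e*t[1];return (A+B)/2,np.linalg.norm(A-B)
E
python3 - <<'E'
import cv2,numpy as np
a=cv2.imread('pics/top0.png');b=cv2.imread('pics/side0.png')
def c(im,x,y,w,h):return cv2.resize(im[y:y+h,x:x+w],(400,300),interpolation=cv2.INTER_CUBIC)
o=np.vstack([np.hstack([c(a,190,200,100,75+25)[:300],c(a,335,230,60,45)]),np.hstack([c(b,185,190,100,75),c(b,205,260,80,60+0)])])
cv2.imwrite('pics/z.png',o)
E
```

```text
(no output)
```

View pics/z.png

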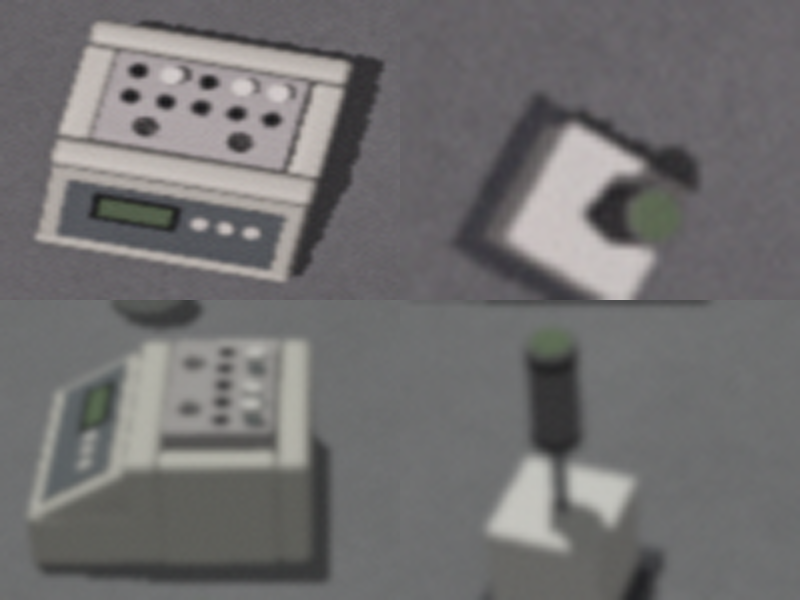

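```bash
python3 - <<'E'
from h import *
T=cv2.imread('pics/top0.png');S=cv2.imread('pics/side0.png')
def dark(im,u,v,r=5):
    u0,v0=int(round(u)),int(round(v));g=im[v0-r:v0+r+1,u0-r:u0+r+1].astype(float).mean(2)
    w=np.clip(np.median(g)-12-g,0,None);y,x=np.mgrid[-r:r+1,-r:r+1];w=w*(x*x+y*y<=r*r);return u0+(w*x).sum()/w.sum(),v0+(w*y).sum()/w.sum()
def green(im,u,v,r=9):
    g=im[v-r:v+r+1,u-r:u+r+1].astype(float);w=np.clip(g[...,1]-g[...,0]/2-g[...,2]/2-8,0,None);y,x=np.mgrid[-r:r+1,-r:r+1];return u+(w*x).sum()/w.sum(),v+(w*y).sum()/w.sum()
W={}
for n,t,s in(('L',(226,242),(232.9,205.4)),('R',(249.7,247),(232.1,216.9))):
    a=dark(T,*t);b=dark(S,*s,4);print(n,a,b,onz('top',*a,.1),onz('side',*b,.1),tri(ray('top',*a),ray('side',*b)));W[n]=onz('top',*a,.1)
print(np.linalg.norm(W['L']-W['R']),np.degrees(np.arctan2(*(W['L']-W['R'])[1::-1])))
a=green(T,373,262);b=green(S,235,268);print(a,b,onz('top',*a,.16),onz('side',*b,.16),tri(ray('top',*a),ray('side',*b)))
for n,uv in(('bottle',(105,242)),('jar',(350,170)),('basin',(438,240))):print(n,onz('top',*uv,{'bottle':.17,'jar':.085,'basin':.04}[n]))
E
```

```text
L (np.float64(225.84264305177112), np.float64(241.76716621253405)) (np.float64(232.91732629727352), np.float64(205.38434476693052)) [0.55249567 0.12418071 0.1       ] [0.55047482 0.12462368 0.1       ] (array([0.55146618, 0.1242743 , 0.10017028]), np.float64(0.0020568379101101137))
R (np.float64(249.44593713316812), np.float64(247.07773575061952)) (np.float64(231.845015576324), np.float64(216.7803738317757)) [0.5382739  0.06174853 0.1       ] [0.53710289 0.06137158 0.1       ] (array([0.53772458, 0.06182571, 0.09968289]), np.float64(0.0011222687499189562))
0.0640315215065927 77.16724918501994
(np.float64(372.86436781609194), np.float64(261.9402298850575)) (np.float64(234.68421052631578), np.float64(267.86727688787187)) [ 0.49816412 -0.2507878   0.16      ] [ 0.49736053 -0.24952027  0.16      ] (array([ 0.49770552, -0.25054902,  0.16079811]), np.float64(0.0009359891071505999))
bottle [0.54996721 0.41659137 0.17      ]
jar [ 0.74833678 -0.21235418  0.085     ]
basin [ 0.55740748 -0.46498811  0.04      ]
```

carry_out:
  motion: [-0.0177,-0.0294,0,0,1,-0.0177,-0.0294,0,0,1,-0.0177,-0.0294,0,0,1,-0.0177,-0.0294,0,0,1,-0.0177,-0.0294,0,0,1]
  force: 25

```text
t: 0.52
tcp_pos: [0.2877, -0.475, 0.2178]
orientation: [[0.271, -0.963, -0.0], [-0.963, -0.271, 0.001], [-0.001, 0.0, -1.0]]
contact_force: [1.6, -0.6, -0.6]
grip_width: 0.088
```

carry_out:
  motion: [-0.0177,-0.0294,0,0,1,-0.0177,-0.0294,0,0,1,-0.0177,-0.0294,0,0,1,-0.0177,-0.0294,0,0,1,-0.0177,-0.0294,0,0,1]

```text
t: 0.93
tcp_pos: [0.4052, -0.3499, 0.2179]
orientation: [[0.271, -0.963, -0.001], [-0.963, -0.271, 0.0], [-0.0, 0.0, -1.0]]
contact_force: [-0.7, -0.4, -0.3]
grip_width: 0.0885
```

carry_out:
  motion: [-0.0177,-0.0294,0,0,1,-0.0177,-0.0294,0,0,1,-0.0177,-0.0294,0,0,1,-0.0177,-0.0294,0,0,1,0,0,0,0,1]

```text
t: 1.35
tcp_pos: [0.5045, -0.2432, 0.2181]
orientation: [[0.283, -0.959, 0.005], [-0.959, -0.283, 0.005], [-0.003, -0.006, -1.0]]
contact_force: [0.5, 1.2, 0.2]
grip_width: 0.0881
```

```bash
cat > w.py <<'E'
from h import *
import sys
s=manip.get_state();im=camera('wrist');cv2.imwrite(f'pics/{sys.argv[1]}.png',im[:,:,::-1])
R=np.array(s['orientation']);print(s['t'],s['tcp_pos'],s['q'],s['contact_force'],s['grip_width'],R.tolist())
for a in sys.argv[2:]:
    P=np.array(eval(a));print(a,'tool',R.T@(P-s['tcp_pos']),'pix',proj('wrist',P,s))
E
python3 w.py w1 [.4977,-.2505,.16]
```

```text
1.35 [ 0.5045352  -0.24316198  0.21806769] [ 26.58554435  34.41518771  -8.81024584 101.31358232   6.56622526
  44.61084966 -58.95315981] [0.48008012 1.23080082 0.20283974] 0.08810593532778634 [[0.2826591862240078, -0.9592084490156024, 0.004789131472889997], [-0.9592143100559616, -0.2826360697687042, 0.004975886811993013], [-0.0034193313743057095, -0.006000283558556146, -0.9999761521007237]]
[.4977,-.2505,.16] tool [0.00530525 0.00897879 0.05799705] pix [288.58896575 236.75093736]
```

View pics/w1.png

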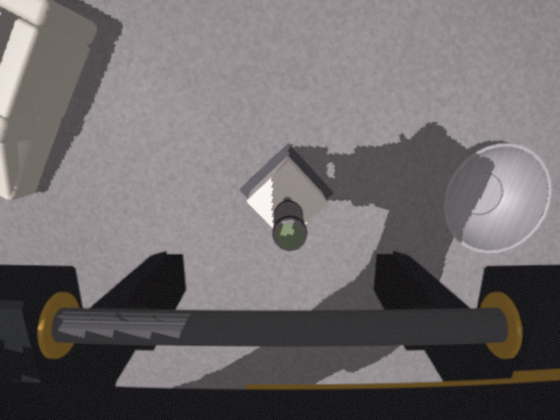

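carry_out:
  motion: [0,0,0,0,1,0,0,0.02,0,1,0,0,0.02,0,1,0,0,0,0,1,0,0,0,0,1]

```text
t: 1.82
tcp_pos: [0.4966, -0.2527, 0.1775]
orientation: [[0.269, -0.963, -0.003], [-0.963, -0.269, 0.0], [-0.001, 0.003, -1.0]]
contact_force: [0.2, -0.5, 0.7]
grip_width: 0.088
```

```bash
python3 w.py w2 [.4977,-.2505,.16]; python3 - <<'E'
import cv2,numpy as np
im=cv2.imread('pics/w2.png').astype(float);g=im[...,1]-im[...,0]/2-im[...,2]/2
m=(g>8).astype(np.uint8);n,l,s,c=cv2.connectedComponentsWithStats(m)
for i in range(1,n):
    if s[i,4]>60:print(s[i],c[i])
E
```

```text
1.8167 [ 0.49656588 -0.25266284  0.17749623] [ 26.85465961  37.46236954  -7.75228698 103.97316903   7.53903214
  39.23601809 -59.58347638] [ 0.21743207 -0.46509737  0.66395653] 0.08802751590822457 [[0.26885732224216324, -0.9631747928150725, -0.0031715552046184168], [-0.9631794601221251, -0.26885924274626427, 0.00018758666486815863], [-0.0010333806777109147, 0.003004342781327248, -0.9999949530116774]]
[.4977,-.2505,.16] tool [-0.0017602  -0.00172642  0.01749295] pix [277.98785526 242.46107313]
[263 226  33  31 800] [278.8875 241.12  ]
[ 38 293  40  66 965] [ 52.38445596 325.25595855]
[482 293  40  65 947] [506.68004224 325.56916579]
[ 246  369  314   20 1134] [432.55908289 381.45238095]
```

carry_out:
  motion: [-0.0015,-0.002,0.02,0,1,0,0,0.02,0,1,0,0,0.02,0,1,0,0,0,0,1,0,0,0,0,-1]
  force: 30

```text
t: 2.28
tcp_pos: [0.4999, -0.2499, 0.1187]
orientation: [[0.271, -0.963, -0.0], [-0.963, -0.271, -0.0], [0.0, 0.0, -1.0]]
contact_force: [0.8, -0.3, 0.2]
grip_width: 0.0832
```

carry_out:
  motion: [0,0,0,0,-1,0,0,0,0,-1,0,0,0,0,-1,0,0,0,0,-1,0,0,0,0,-1]

```text
t: 2.7
tcp_pos: [0.5004, -0.2495, 0.1188]
orientation: [[0.271, -0.962, 0.001], [-0.962, -0.271, -0.0], [0.001, -0.001, -1.0]]
contact_force: [1.0, -0.5, 0.5]
grip_width: 0.0502
```

carry_out:
  motion: [0,0,0,0,-1,0,0,0,0,-1,0,0,0,0,-1,0,0,0,0,-1,0,0,0,0,-1]

```text
t: 3.12
tcp_pos: [0.5001, -0.2495, 0.1181]
orientation: [[0.271, -0.962, -0.0], [-0.962, -0.271, -0.0], [0.0, 0.0, -1.0]]
contact_force: [0.2, 0.1, -0.0]
grip_width: 0.0223
```

carry_out:
  motion: [0,0,-0.02,0,-1,0,0,-0.03,0,-1,0,0,-0.035,0,-1,0,0,-0.035,0,-1,0,0,0,0,-1]

```text
t: 3.53
tcp_pos: [0.5039, -0.2509, 0.2444]
orientation: [[0.271, -0.963, 0.011], [-0.963, -0.271, -0.005], [0.007, -0.01, -1.0]]
contact_force: [1.0, -0.6, -0.7]
grip_width: 0.0229
```

carry_out:
  motion: [0,0,0,0,-1,0,0,0,0,-1]

```text
t: 3.7
tcp_pos: [0.4992, -0.2491, 0.2374]
orientation: [[0.271, -0.962, -0.002], [-0.962, -0.271, 0.0], [-0.001, 0.001, -1.0]]
contact_force: [-0.6, 0.3, -1.4]
grip_width: 0.0231
```

```bash
cat > sh.py <<'E'
from h import *
import sys
s=manip.get_state();n=sys.argv[1];f=float(sys.argv[2]);o=[]
P=s['tcp_pos']-s['orientation']@np.array([0,0,.0187])
for c in('side','top'):
    im=camera(c)[:,:,::-1];cv2.imwrite(f'pics/{n}_{c}.png',im);u,v=proj(c,np.array(P)-[0,0,.05]);x=int(u)-40;y=int(v)-30;print(c,x,y)
    o.append(cv2.resize(im[y:y+60,x:x+80],(400,300),interpolation=cv2.INTER_CUBIC))
cv2.imwrite(f'pics/{n}.png',cv2.resize(np.hstack(o),None,fx=1,fy=1));print(s['t'],s['tcp_pos'],s['contact_force'],s['grip_width'],np.array(s['orientation'])[:,0],np.array(s['orientation'])[:,2])
E
python3 sh.py a 1; python3 w.py w3
```

```text
side 194 221
top 336 231
3.7 [ 0.49923532 -0.24913049  0.2374161 ] [-0.61552107  0.29691457 -1.41829437] 0.023077617063477673 [ 2.71390445e-01 -9.62468988e-01 -8.20824417e-04] [-1.51991651e-03  4.24255309e-04 -9.99998755e-01]
3.8 [ 0.4988321  -0.24889252  0.23651587] [ 27.03122984  33.02487754  -8.62049685 100.1666776    6.35655145
  47.48510485 -58.78132049] [-0.23463691  1.23363975 -0.86057676] 0.02317968953845934 [[0.27149126660893536, -0.962435214818674, -0.0033089925972804956], [-0.9624385521479872, -0.271496598222952, 0.0012769074559581227], [-0.00212732093538524, 0.002838032821834546, -0.999993710017888]]
```

View pics/a.png

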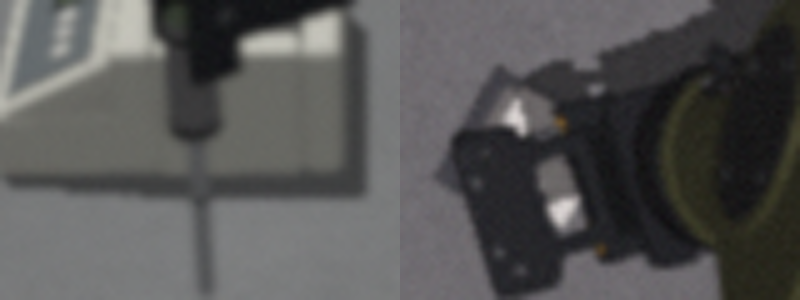

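```bash
python3 - <<'E'
from h import *
s=manip.get_state();p=np.array(s['tcp_pos']);print(p)
S=cv2.imread('pics/a_side.png');W=cv2.imread('pics/w3.png')
for z in(.21,.2,.18,.16,.14,.124):print(z,proj('side',[p[0],p[1],z]).round(1),proj('wrist',[p[0],p[1],z],s).round(1))
a=cv2.resize(S[240:300,210:260],(500,600),interpolation=cv2.INTER_CUBIC)
b=cv2.resize(W[200:400,230:330],(300,600),interpolation=cv2.INTER_CUBIC)
cv2.imwrite('pics/b.png',np.hstack([a,b]))
E
```

```text
[ 0.49893308 -0.24893682  0.23649424]
0.21 [234.2 250.1] [281.1 239.8]
0.2 [234.4 253.7] [281.1 234.3]
0.18 [234.9 260.7] [281.1 224.7]
0.16 [235.3 267.6] [281.1 216.5]
0.14 [235.8 274.4] [281.1 209.5]
0.124 [236.1 279.7] [281.  204.6]
```

View pics/b.png

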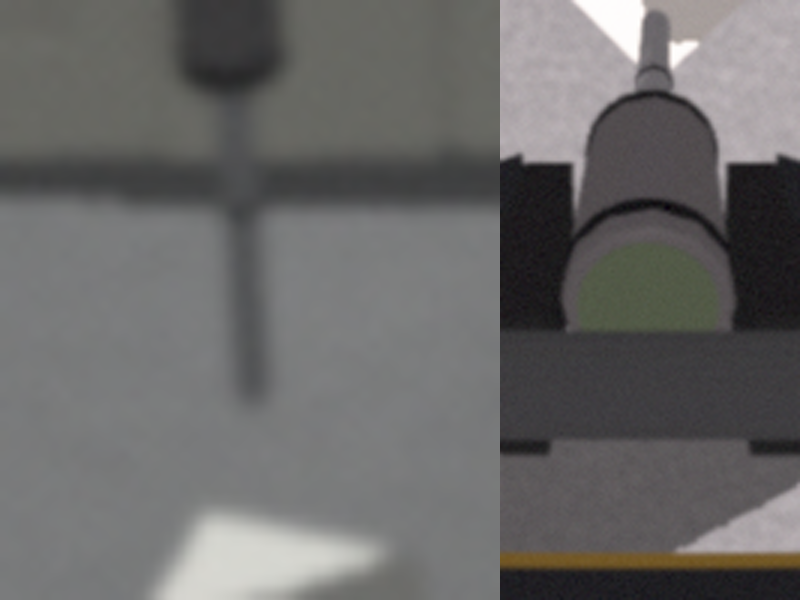

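carry_out:
  motion: [-0.0289,-0.0124,0,0,-1,-0.0289,-0.0124,0,0,-1,-0.0289,-0.0124,0,0,-1,-0.0289,-0.0124,0,0,-1,-0.0289,-0.0124,0,0,-1]

```text
t: 4.27
tcp_pos: [0.5198, -0.092, 0.2369]
orientation: [[0.271, -0.963, -0.002], [-0.963, -0.271, 0.0], [-0.001, 0.002, -1.0]]
contact_force: [2.0, -0.3, -0.9]
grip_width: 0.0233
```

carry_out:
  motion: [-0.0289,-0.0124,0,0,-1,-0.0289,-0.0124,0,0,-1,-0.0289,-0.0124,0,0,-1,-0.0289,-0.0124,0,0,-1,-0.0289,-0.0124,0,0,-1]

```text
t: 4.68
tcp_pos: [0.5402, 0.0639, 0.2369]
orientation: [[0.271, -0.962, -0.002], [-0.962, -0.271, -0.001], [-0.0, 0.003, -1.0]]
contact_force: [0.5, -0.3, -0.9]
grip_width: 0.0233
```

carry_out:
  motion: [0,0,0,0,-1,0,0,0,0,-1,0,0,0,0,-1,0,0,0,0,-1]

```text
t: 5.02
tcp_pos: [0.5405, 0.0605, 0.2374]
orientation: [[0.269, -0.963, -0.002], [-0.963, -0.269, -0.002], [0.001, 0.002, -1.0]]
contact_force: [0.6, -0.6, -0.8]
grip_width: 0.023
```

```bash
cat > v.py <<'E'
from h import *
import sys
n=sys.argv[1]
s=manip.get_state();W=camera('wrist')[:,:,::-1];S=camera('side')[:,:,::-1];p=np.array(s['tcp_pos'])
print(s['t'],p,s['contact_force'],s['grip_width'],np.array(s['orientation'])[:,2])
cv2.imwrite(f'pics/{n}_w.png',W);cv2.imwrite(f'pics/{n}_s.png',S)
u,v=proj('side',[.545,.09,.12]).astype(int);x,y=u-25,v-25;print('side crop',x,y,'wrist crop 215 140')
a=cv2.resize(S[y:y+60,x:x+40],(400,600),interpolation=cv2.INTER_CUBIC)
b=cv2.resize(W[140:290,230:330],(400,600),interpolation=cv2.INTER_CUBIC)
cv2.imwrite(f'pics/{n}.png',np.hstack([a,b]))
for P in([.5380,.0618,.1],[.552,.1243,.1]):print('well pix',proj('wrist',P,s),proj('side',P))
E
python3 v.py c
```

```text
5.0167 [0.54051224 0.0604831  0.23743372] [ 0.6385224  -0.61886682 -0.78548447] 0.0230242379373399 [-0.00153664 -0.00154659 -0.99999762]
side crop 207 180 wrist crop 215 140
well pix [278.39181948 200.18963067] [232.12447883 216.66454848]
well pix [214.54685424 166.8280666 ] [233.42838137 205.37509972]
```

View pics/c.png

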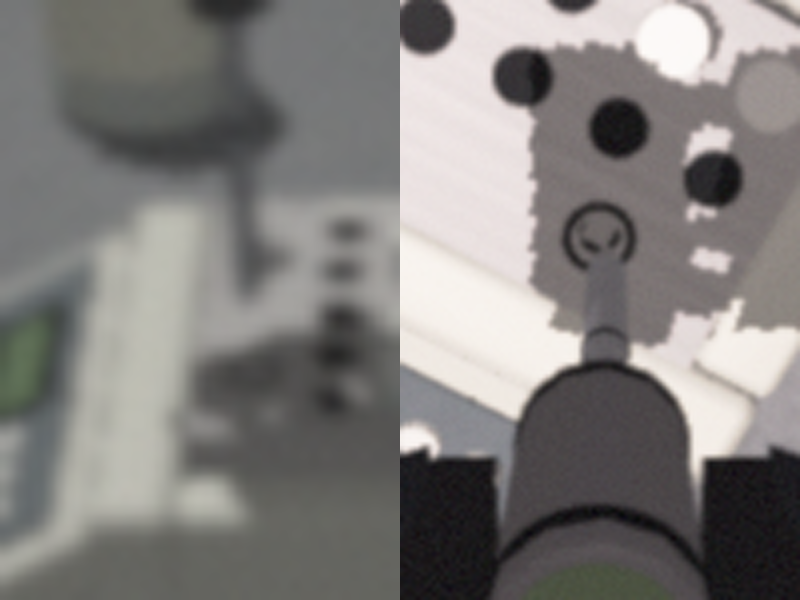

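```bash
cat > r.py <<'E'
from h import *
H=camera_model('wrist')['hand_eye']
I={'tcp_pos':np.zeros(3),'orientation':np.eye(3)}
def tl(u,v,z):return onz('wrist',u,v,z,I)*1000
E
python3 - <<'E'
from r import *
print('tip',tl(281.4,208.8,.109),tl(281.4,208.8,.105),'ring',tl(280.9,140+330/4,.055),'well',tl(279.75,199.4,.1374))
p,d=tri(ray('side',207+24.9,180+29.3),ray('wrist',281.4,208.8));print(p,d)
E
```

```text
tip [  0.52278814   2.42902266 109.        ] [  0.50590437   1.38531886 105.        ] ring [-2.28645302e-02 -2.16059618e+00  5.50000000e+01] well [ -0.86441384   1.06314177 137.4       ]
[0.53820336 0.05917256 0.12691658] 0.0003665405800477123
```

carry_out:
  motion: [-0.0017,-0.0012,0.008,0,-1,0,0,0.008,0,-1,0,0,0,0,-1,0,0,0,0,-1,0,0,0,0,-1]

```text
t: 5.53
tcp_pos: [0.5416, 0.0643, 0.2219]
orientation: [[0.271, -0.962, -0.0], [-0.962, -0.271, -0.0], [0.0, 0.0, -1.0]]
contact_force: [-1.1, -0.3, -1.3]
grip_width: 0.0229
```

```bash
python3 v.py d
```

```text
5.5333 [0.54158197 0.06429715 0.2218823 ] [-1.1156968  -0.3153662  -1.27743387] 0.02293133526695696 [-3.98695683e-04 -1.43564997e-04 -9.99999910e-01]
side crop 207 180 wrist crop 215 140
well pix [282.38639132 206.87868854] [232.12447883 216.66454848]
well pix [215.54624486 171.82752289] [233.42838137 205.37509972]
```

View pics/d.png

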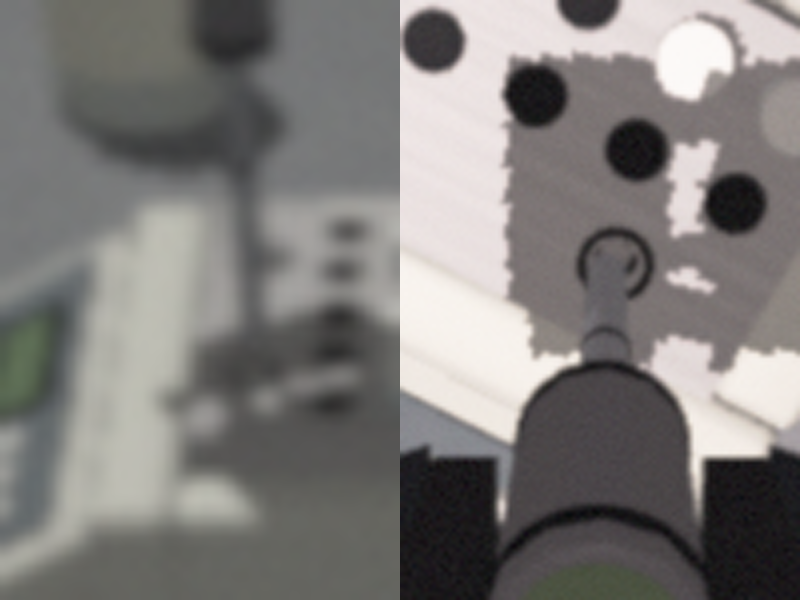

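```bash
python3 - <<'E'
from r import *
s=manip.get_state();print(s['tcp_pos'])
W=cv2.imread('pics/d_w.png')
print('well',tl(283.6,205.6,.1219))
for P in([.5380,.0618,.1],):print(s['orientation'].T@(np.array(P)-s['tcp_pos']))
print('tip',tl(281.6,208.8,.109))
E
```

```text
[0.54184579 0.06438507 0.22225049]
well [  2.47077363   2.93993108 121.9       ]
[0.00143008 0.00445112 0.12224892]
tip [  0.69098465   2.42493369 109.        ]
```

carry_out:
  motion: [0.0016,0.0007,0.004,0,-1,0,0,0.002,0,-1,0,0,0,0,-1,0,0,0.001,0,-1,0,0,0.001,0,-1]

```text
t: 6.05
tcp_pos: [0.5415, 0.0627, 0.2141]
orientation: [[0.271, -0.962, 0.0], [-0.962, -0.271, 0.0], [0.0, -0.0, -1.0]]
contact_force: [-0.3, -0.6, -1.7]
grip_width: 0.023
```

carry_out:
  motion: [0,0,0.001,0,-1,0,0,0.001,0,-1,0,0,0.001,0,-1,0,0,0.001,0,-1]

```text
t: 6.38
tcp_pos: [0.5414, 0.0627, 0.21]
orientation: [[0.271, -0.962, 0.0], [-0.962, -0.271, -0.0], [0.0, -0.0, -1.0]]
contact_force: [-0.8, 0.8, -1.8]
grip_width: 0.0229
```

carry_out:
  motion: [0,0,0.0015,0,-1,0,0,0.0015,0,-1,0,0,0.0015,0,-1,0,0,0.0015,0,-1,0,0,0,0,-1]

```text
t: 6.8
tcp_pos: [0.5412, 0.0625, 0.2038]
orientation: [[0.271, -0.962, -0.0], [-0.962, -0.271, -0.0], [0.0, 0.001, -1.0]]
contact_force: [0.1, -0.9, -1.0]
grip_width: 0.0233
```

carry_out:
  motion: [0,0,0.0015,0,-1,0,0,0.0015,0,-1,0,0,0.0015,0,-1,0,0,0.0015,0,-1,0,0,0,0,-1]

```text
t: 7.22
tcp_pos: [0.5413, 0.0625, 0.1979]
orientation: [[0.271, -0.962, -0.0], [-0.962, -0.271, -0.0], [0.0, 0.0, -1.0]]
contact_force: [-0.7, -0.5, 0.2]
grip_width: 0.0231
```

carry_out:
  motion: [0,0,0.002,0,-1,0,0,0.002,0,-1,0,0,0.002,0,-1,0,0,0.002,0,-1,0,0,0,0,-1]

```text
t: 7.63
tcp_pos: [0.5408, 0.0624, 0.1893]
orientation: [[0.271, -0.962, -0.002], [-0.962, -0.271, -0.001], [0.0, 0.002, -1.0]]
contact_force: [0.6, -0.9, -2.2]
grip_width: 0.0231
```

carry_out:
  motion: [0,0,0.002,0,-1,0,0,0.002,0,-1,0,0,0.002,0,-1,0,0,0.002,0,-1,0,0,0,0,-1]

```text
t: 8.05
tcp_pos: [0.5408, 0.0624, 0.1813]
orientation: [[0.271, -0.962, -0.001], [-0.962, -0.271, -0.0], [0.0, 0.002, -1.0]]
contact_force: [-0.0, -1.3, -3.0]
grip_width: 0.0234
```

```bash
python3 v.py e
```

```text
8.05 [0.54081602 0.06244447 0.18130592] [-0.02719769 -1.30281794 -3.03129887] 0.023354169631222187 [-1.47385677e-03 -4.46121065e-04 -9.99998814e-01]
side crop 207 180 wrist crop 215 140
well pix [280.63822044 218.57491066] [232.12447883 216.66454848]
well pix [203.26527651 178.36122689] [233.42838137 205.37509972]
```

View pics/e.png

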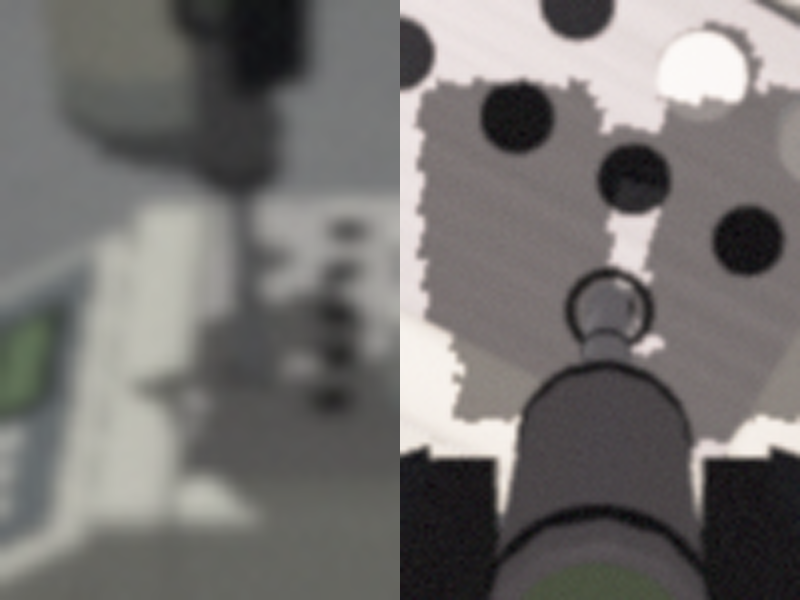

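carry_out:
  motion: [0,0,0.001,0,-1,0,0,0.001,0,-1,0,0,0.001,0,-1,0,0,0.001,0,-1]

```text
t: 8.48
tcp_pos: [0.5417, 0.0627, 0.1784]
orientation: [[0.271, -0.963, 0.001], [-0.963, -0.271, 0.0], [0.0, -0.001, -1.0]]
contact_force: [-0.0, -0.7, 3.4]
grip_width: 0.0227
```

carry_out:
  motion: [0,0,0.001,0,-1,0,0,0.001,0,-1]

```text
t: 8.65
tcp_pos: [0.5416, 0.0626, 0.1762]
orientation: [[0.271, -0.963, 0.0], [-0.963, -0.271, -0.0], [0.0, -0.0, -1.0]]
contact_force: [0.2, 0.5, 3.0]
grip_width: 0.0231
```

carry_out:
  motion: [0,0,0.001,0,-1,0,0,0.001,0,-1,0,0,0.001,0,-1]

```text
t: 8.9
tcp_pos: [0.5415, 0.0626, 0.173]
orientation: [[0.271, -0.962, 0.0], [-0.962, -0.271, -0.0], [0.0, -0.0, -1.0]]
contact_force: [-0.2, -0.8, 2.6]
grip_width: 0.023
```

carry_out:
  motion: [0,0,0.001,0,-1,0,0,0.001,0,-1,0,0,0.001,0,-1]

```text
t: 9.15
tcp_pos: [0.5414, 0.0626, 0.17]
orientation: [[0.271, -0.962, -0.0], [-0.962, -0.271, -0.0], [0.0, 0.0, -1.0]]
contact_force: [-0.6, -1.4, 2.9]
grip_width: 0.023
```

carry_out:
  motion: [0,0,0.001,0,-1,0,0,0.001,0,-1,0,0,0.001,0,-1]

```text
t: 9.4
tcp_pos: [0.5414, 0.0626, 0.167]
orientation: [[0.271, -0.962, -0.0], [-0.962, -0.271, -0.0], [0.0, 0.0, -1.0]]
contact_force: [-0.3, -1.7, 2.2]
grip_width: 0.0231
```

carry_out:
  motion: [0,0,0.001,0,-1,0,0,0.001,0,-1]

```text
t: 9.57
tcp_pos: [0.5414, 0.0626, 0.165]
orientation: [[0.271, -0.962, -0.0], [-0.962, -0.271, -0.0], [0.0, 0.0, -1.0]]
contact_force: [-0.1, -1.3, 2.5]
grip_width: 0.023
```

carry_out:
  motion: [0,0,0.001,0,-1,0,0,0.001,0,-1,0,0,0.001,0,-1]

```text
t: 9.82
tcp_pos: [0.5414, 0.0626, 0.162]
orientation: [[0.271, -0.962, 0.0], [-0.962, -0.271, -0.0], [0.0, -0.0, -1.0]]
contact_force: [-0.2, -1.7, 2.3]
grip_width: 0.0232
```

carry_out:
  motion: [0,0,0.001,0,-1,0,0,0.001,0,-1,0,0,0.001,0,-1]

```text
t: 10.07
tcp_pos: [0.5414, 0.0626, 0.159]
orientation: [[0.271, -0.962, -0.0], [-0.962, -0.271, -0.0], [0.0, 0.0, -1.0]]
contact_force: [-0.2, -0.7, 2.3]
grip_width: 0.0232
```

carry_out:
  motion: [0,0,0.001,0,-1,0,0,0.001,0,-1,0,0,0.001,0,-1]

```text
t: 10.32
tcp_pos: [0.5414, 0.0626, 0.156]
orientation: [[0.271, -0.962, -0.0], [-0.962, -0.271, -0.0], [0.0, 0.0, -1.0]]
contact_force: [-0.9, -1.7, 2.9]
grip_width: 0.0232
```

carry_out:
  motion: [0,0,0.001,0,-1,0,0,0.001,0,-1,0,0,0.001,0,-1]

```text
t: 10.57
tcp_pos: [0.5414, 0.0626, 0.153]
orientation: [[0.271, -0.962, -0.0], [-0.962, -0.271, -0.0], [0.0, 0.0, -1.0]]
contact_force: [-0.9, -1.1, 2.8]
grip_width: 0.0233
```

carry_out:
  motion: [0,0,0.001,0,-1,0,0,0.001,0,-1]

```text
t: 10.73
tcp_pos: [0.5414, 0.0625, 0.151]
orientation: [[0.271, -0.962, -0.0], [-0.962, -0.271, -0.0], [0.0, 0.0, -1.0]]
contact_force: [-0.7, -1.4, 2.2]
grip_width: 0.0228
```

Now single small steps near the possible floor.

carry_out:
  motion: [0,0,0.001,0,-1,0,0,0.001,0,-1]

```text
t: 10.9
tcp_pos: [0.5416, 0.0626, 0.1492]
orientation: [[0.271, -0.962, 0.0], [-0.962, -0.271, -0.0], [0.0, -0.0, -1.0]]
contact_force: [0.0, -3.3, 8.5]
grip_width: 0.0233
```

carry_out:
  motion: [0,0,0.001,0,-1]

```text
t: 10.98
tcp_pos: [0.5422, 0.0627, 0.1488]
orientation: [[0.271, -0.963, 0.002], [-0.963, -0.271, 0.0], [0.0, -0.002, -1.0]]
contact_force: [-1.2, -2.0, 14.5]
grip_width: 0.0232
```

carry_out:
  motion: [0,0,0.001,0,-1]

```text
t: 11.07
tcp_pos: [0.5429, 0.0629, 0.1486]
orientation: [[0.271, -0.963, 0.003], [-0.963, -0.271, 0.001], [0.0, -0.003, -1.0]]
contact_force: [-1.4, -1.6, 20.7]
grip_width: 0.0228
```

carry_out:
  motion: [0,0,-0.001,0,-1,0,0,0,0,-1,0,0,-0.001,0,-1,0,0,0,0,-1]

```text
t: 11.4
tcp_pos: [0.5415, 0.0626, 0.1493]
orientation: [[0.271, -0.962, 0.0], [-0.962, -0.271, -0.0], [0.0, -0.0, -1.0]]
contact_force: [-0.7, -1.5, 4.6]
grip_width: 0.0231
```

```bash
python3 v.py f
```

```text
11.4 [0.54153256 0.06260513 0.14925241] [-0.65735115 -1.52111823  4.64758846] 0.02309789312413784 [ 3.25475869e-04 -1.19151606e-04 -9.99999940e-01]
side crop 207 180 wrist crop 215 140
well pix [280.64354193 233.44417425] [232.12447883 216.66454848]
well pix [192.54597384 188.11202429] [233.42838137 205.37509972]
```

View pics/f.png

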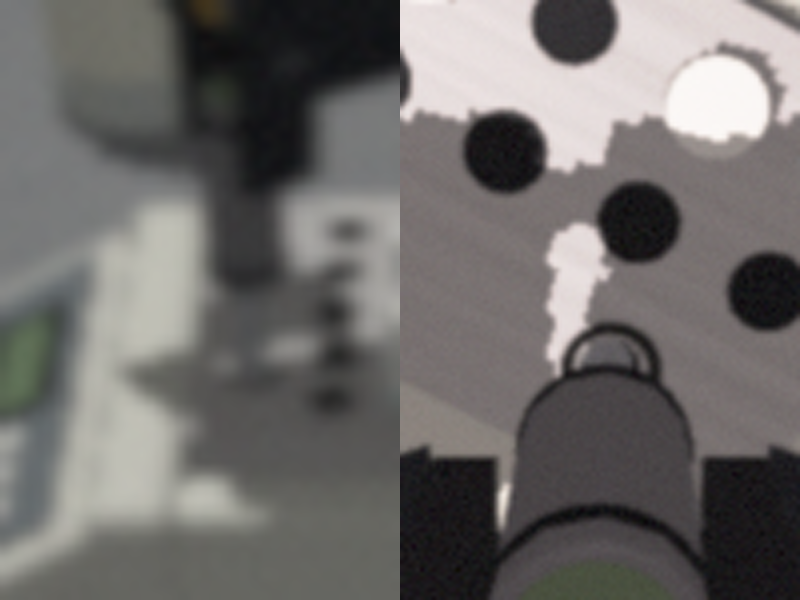

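carry_out:
  motion: [0,0,0,0,0.2,0,0,0,0,0.2,0,0,0,0,0.2,0,0,0,0,0.2,0,0,0,0,0.2]

```text
t: 11.92
tcp_pos: [0.5412, 0.063, 0.1488]
orientation: [[0.272, -0.962, -0.0], [-0.962, -0.272, 0.0], [-0.0, 0.0, -1.0]]
contact_force: [0.3, -0.3, -0.3]
grip_width: 0.0526
```

carry_out:
  motion: [0,0,0,0,0.2,0,0,0,0,0.2,0,0,0,0,0.2]

```text
t: 12.17
tcp_pos: [0.5414, 0.0627, 0.1491]
orientation: [[0.271, -0.962, -0.0], [-0.962, -0.271, -0.0], [0.0, 0.0, -1.0]]
contact_force: [0.0, 0.3, -0.4]
grip_width: 0.0528
```

carry_out:
  motion: [0,0,-0.02,0,0.2,0,0,-0.03,0,0.2,0,0,-0.03,0,0.2,0,0,-0.03,0,0.2,0,0,0,0,0.2]

```text
t: 12.58
tcp_pos: [0.545, 0.0634, 0.2647]
orientation: [[0.271, -0.963, 0.011], [-0.963, -0.271, 0.002], [0.001, -0.011, -1.0]]
contact_force: [0.8, 0.5, 0.2]
grip_width: 0.0529
```

carry_out:
  motion: [0.03,0.01,0,0,0.2,0.03,0.01,0,0,0.2,0.03,0.01,0,0,0.2,0.03,0.01,0,0,0.2,0.03,0,0,0,0.2]

```text
t: 13.0
tcp_pos: [0.5416, -0.0947, 0.2588]
orientation: [[0.271, -0.963, -0.002], [-0.963, -0.271, -0.001], [0.0, 0.002, -1.0]]
contact_force: [0.2, 0.1, -0.9]
grip_width: 0.0527
```

carry_out:
  motion: [0.03,0,0,0,0.2,0.02,0,0,0,0.2,0,0,0,0,0.2,0,0,0,0,0.2,0,0,0,0,0.2]

```text
t: 13.42
tcp_pos: [0.5569, -0.1394, 0.2588]
orientation: [[0.272, -0.962, -0.001], [-0.962, -0.272, 0.001], [-0.001, 0.0, -1.0]]
contact_force: [0.6, -0.6, 0.1]
grip_width: 0.0527
```

```bash
python3 - <<'E'
from h import *
s=manip.get_state();print(s['t'],s['tcp_pos'],s['contact_force'])
T=camera('top')[:,:,::-1];S=camera('side')[:,:,::-1];T0=cv2.imread('pics/top0.png')
a=cv2.resize(T[195:295,190:290],(400,400),interpolation=cv2.INTER_CUBIC);b=cv2.resize(S[170:270,180:280],(400,400),interpolation=cv2.INTER_CUBIC)
cv2.imwrite('pics/g.png',np.hstack([a,b]))
for im,n,u,v,r in((T,'top',238,241,40),(S,'side',235,205,30)):
    g=im[v-r:v+r,u-r:u+r].astype(float);m=((g[...,1]-g[...,0]/2-g[...,2]/2)>8).astype(np.uint8)
    k,l,st,c=cv2.connectedComponentsWithStats(m)
    for i in range(1,k):
        if st[i,4]>8:q=c[i]+[u-r,v-r];print(n,q,st[i,4],onz(n,*q,.19))
for n,(x,y,w,h) in dict(bottle=(95,225,50,35),jar=(335,155,30,32),basin=(415,215,48,48)).items():print(n,np.abs(T[y:y+h,x:x+w].astype(float)-T0[y:y+h,x:x+w]).mean())
print(proj('top',[.538,.0618,.19]),proj('side',[.538,.0618,.19]))
E
```

```text
13.4167 [ 0.55689053 -0.13936828  0.25875686] [ 0.62591453 -0.60161144  0.13192104]
top [246.95348837 245.72093023] 43 [0.53914425 0.0632344  0.19      ]
top [223.34615385 270.42307692] 104 [0.4796875  0.12013495 0.19      ]
side [230.3 188.5] 20 [0.53883744 0.06943394 0.19      ]
side [208.64583333 215.9375    ] 48 [ 0.46201352 -0.06125691  0.19      ]
bottle 9.375619047619047
jar 9.728819444444444
basin 9.861255787037036
[247.54103833 246.18970401] [230.42311241 189.80676421]
```

View pics/g.png

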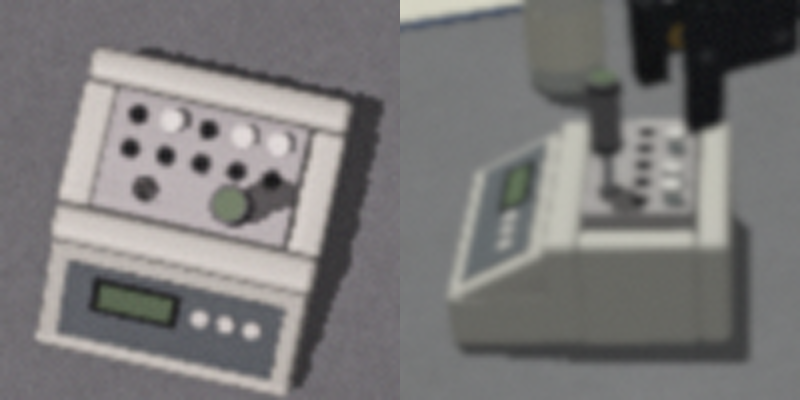

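```bash
python3 -c "
from h import *
print(tri(ray('top',246.95,245.72),ray('side',230.3,188.5)))
print(manip.close_job())"
```

```text
(array([0.53854668, 0.06309897, 0.19349301]), np.float64(0.000993499151690003))
the job is handed in; nothing more can be done
None
```

The thermometer is bottomed and released in the right well, the first one I tried, and the job is handed in at about 13.5 s. No second well was needed, and no verdict was reported.

- **Bottoming:** I felt a steady drag on the way down, then a hard stop about 63–64 mm below the block's top. That is inside the clear-well range and well past the 38–48 mm spacer. The peak wrist push was about 21 N, below the 25 N limit.
- **After release:** the ring is out of sight in the well. The handle top, measured from two cameras, is at 193 mm, so the stem is about 62 mm deep with its ring roughly 4 mm below the block's top. The two camera rays agree to 1 mm. The handle top is within about 1.5 mm of the measured well centre, so it stands upright. The arm is clear of everything.
- **Bystanders:** I never moved near the bottle, jar or basin. My before/after picture comparison was inconclusive: it showed a similar small difference at all three, which looks like picture noise. I did not measure their positions again.
- **Disagreement:** one wrist-camera fix, taken while the arm was still settling, was about 2–3 mm off. I corrected it on a second look before inserting.

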